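# Set a colony counter and hold a hand lens over the marked quarter of a plate

### The job

Get the colony counter ready and take up the lens to count: press the green key to switch it on, then the yellow key to light the stage, then the red key to clear the tally, one key at a time, each pressed well down and let up before the next; leave the white tally key alone. Then pick up the hand lens and hold it level and still above the plate, centred over the quarter outlined in blue, with the glass at the height of the middle of the red collar on the lens post, where it is in focus. Finish while still holding it there in the air, resting on nothing, and leave the plate, the collar and the other things on the bench as they are.

Things in the scene. Friction and masses are not known exactly. Their poses are not given: they have to be found in the camera images.
- counter: light grey colony counter standing on the bench, fixed: 260 mm deep (x), 220 mm wide (y). Front deck with the four keys 45 mm high (local x -130 to -60 mm), housing with the round white stage 75 mm high (x -60 to 130 mm), stage centre at x = 30, y = 0 mm. A raised rim, 102 mm across and 4 mm high, centres the plate. A steel lens post, 12 mm thick, rises at x = 108, y = -88 mm to 285 mm above the bench. Origin: centre of its underside; x points from the keys to the post, z up
- power_key (a joint): green power key on the counter's front deck, at y = 66 mm, x = -105 mm in the counter's frame. Value = how far it is pressed, 0 up to 5 mm fully down (a press counts from 3.5 mm). Sprung: it starts to move at about 1.2 N, is fully down at 4 N, and comes up by itself
- power_key_top (a point): centre of the green key's round cap top: 22 mm across, 9 mm proud of its black rim, 56 mm above the bench when up; z up. The keys stand 44 mm apart, and from 22 mm behind their centres a sloped face rises to the 75 mm high stage housing
- lamp_key (a joint): yellow lamp key on the counter's front deck, at y = 22 mm, x = -105 mm in the counter's frame. Value = how far it is pressed, 0 up to 5 mm fully down (a press counts from 3.5 mm). Sprung: it starts to move at about 1.2 N, is fully down at 4 N, and comes up by itself
- lamp_key_top (a point): centre of the yellow key's round cap top: 22 mm across, 9 mm proud of its black rim, 56 mm above the bench when up; z up. The keys stand 44 mm apart, and from 22 mm behind their centres a sloped face rises to the 75 mm high stage housing
- tally_key (a joint): white tally key on the counter's front deck, at y = -22 mm, x = -105 mm in the counter's frame. Value = how far it is pressed, 0 up to 5 mm fully down (a press counts from 3.5 mm). Sprung: it starts to move at about 1.2 N, is fully down at 4 N, and comes up by itself. Not to be pressed
- tally_key_top (a point): centre of the white key's round cap top: 22 mm across, 9 mm proud of its black rim, 56 mm above the bench when up; z up. The keys stand 44 mm apart, and from 22 mm behind their centres a sloped face rises to the 75 mm high stage housing
- clear_key (a joint): red clear key on the counter's front deck, at y = -66 mm, x = -105 mm in the counter's frame. Value = how far it is pressed, 0 up to 5 mm fully down (a press counts from 3.5 mm). Sprung: it starts to move at about 1.2 N, is fully down at 4 N, and comes up by itself
- clear_key_top (a point): centre of the red key's round cap top: 22 mm across, 9 mm proud of its black rim, 56 mm above the bench when up; z up. The keys stand 44 mm apart, and from 22 mm behind their centres a sloped face rises to the 75 mm high stage housing
- collar_mark (a point): middle of the red set collar, 28 mm across and 14 mm high, clamped on the lens post by its thumbscrew, 153 to 192 mm above the bench (63 to 102 mm above the plate's top): its mid-height marks the focal height for the middle of the glass. z up
- plate: petri plate lying upside down on the stage inside the rim, loose: 90 mm across, 15 mm high, its top 90 mm above the bench, amber agar with pale colonies. Origin: centre of its underside; its x axis points to the middle of the blue-outlined quarter, z up
- quarter (a point): centre of the quarter outlined in blue pen, on the plate's top face, 24 mm from the plate's centre along its x axis. z up
- lens: hand lens lying flat on the bench left or right of the counter, 104 to 163 g. Teal straight handle 110 mm long, 24 mm wide, 20 mm high (local x -70 to 40 mm); steel ring 72 mm across and 14 mm high around clear glass. Origin: underside of the handle, 12 mm behind the centre of mass, a good place to grip across the 24 mm; x points along the handle to the glass, z up. None while held
- lens_centre (a point): middle of the glass: 78 mm from the lens's origin along its x axis, 7 mm above its underside. Same axes as the lens
- plate_stack: bystander: stack of three closed petri plates, 90 mm across, 45 mm high, loose. Origin: centre of its underside
- tube_rack: bystander: green rack 150 x 60 mm holding four blue-capped tubes, 119 mm high in all, loose. Origin: centre of its underside, x along its length
- beaker: bystander: empty clear beaker, 80 mm across, 100 mm high, loose. Origin: centre of its underside

How it is judged (in metres and radians):
On the way, in this order (a step that is already met when the one before it is completed fails the run):
1. the green key is pressed down, alone (value of joint power_key above 0.0035 m and value of joint each of lamp_key, tally_key, clear_key below 0.0015 m), for 0.05 s.
2. then the yellow key, alone (value of joint lamp_key above 0.0035 m and value of joint each of power_key, tally_key, clear_key below 0.0015 m), for 0.05 s.
3. then the red key, alone (value of joint clear_key above 0.0035 m and value of joint each of power_key, lamp_key, tally_key below 0.0015 m), for 0.05 s.
4. all keys are up and the lens is lifted clear of the bench in the fingers (value of joint each of power_key, lamp_key, tally_key, clear_key below 0.0015 m and height (world z) of lens above 0.05 m and contact force between the fingers and lens above 1 N), for 0.2 s.
At the end, for the whole second after the job is handed in: The fingers hold the lens, touching nothing else: glass within 8 mm of the collar's mid-height and 12 mm sideways of the blue quarter's centre, level within 7 degrees, still. Keys up; plate (6 mm), collar (4 mm), stack, rack and beaker (15 mm) unmoved (contact force between the fingers and lens above 1 N and contact force between lens and counter below 0.05 N and contact force between lens and plate below 0.05 N and contact force between lens and plate_stack below 0.05 N and contact force between lens and tube_rack below 0.05 N and contact force between lens and beaker below 0.05 N and z of lens_centre in the frame of collar_mark between -0.008 and 0.008 m and horizontal distance between lens_centre and quarter below 0.012 m and angle between lens's own z axis and vertical below 0.12 rad and linear speed of lens below 0.02 m/s and angular speed of lens below 0.15 rad/s and value of joint each of power_key, lamp_key, tally_key, clear_key below 0.0015 m and distance of quarter from where it was at the start of the episode below 0.006 m and distance of collar_mark from where it was at the start of the episode below 0.004 m and distance of each of plate_stack, tube_rack, beaker from where it was at the start of the episode below 0.015 m); the arm keeps its last pose, push and grip.
It fails at once if the white tally key is pressed (value of joint tally_key above 0.002 m).
It fails at once if two keys are down at once (value of joint each of power_key, lamp_key above 0.002 m or value of joint each of power_key, tally_key above 0.002 m or value of joint each of power_key, clear_key above 0.002 m or value of joint each of lamp_key, tally_key above 0.002 m or value of joint each of lamp_key, clear_key above 0.002 m or value of joint each of tally_key, clear_key above 0.002 m).
It fails at once if the plate on the stage is shifted or tipped (distance of quarter from where it was at the start of the episode above 0.006 m or angle between plate's own z axis and vertical above 0.1 rad).
It fails at once if the collar is shifted on its post (distance of collar_mark from where it was at the start of the episode above 0.004 m).
It fails at once if a bystander is shifted or tipped (distance of any of plate_stack, tube_rack, beaker from where it was at the start of the episode above 0.015 m or angle between any of plate_stack, tube_rack, beaker's own z axis and vertical above 0.2 rad).
It also fails if it takes over 64 s, if anything falls off the work surface, if the arm or the gripper's body presses on something with over 40 N, if the wrist force passes 120 N, or if a joint passes its speed limit or range.

### The arm

A 6-joint arm with a two-finger parallel gripper is mounted at the origin on the work surface. World frame = base frame: x ahead of the robot, y to its left, z up, the work surface at z = 0. Lengths are in mm, angles in degrees, forces in N, time in s.
With the tool pointing down it reaches from about 350 to 850 mm from the base axis. Payload 8.1 kg.
Tool frame: the origin (TCP) lies midway between the tips of the shut fingers; the grasp point (between the pads) lies 19 mm behind it; x points along the fingers, z is the direction in which the jaws open and shut, and the axes are right-handed (so a half turn about x gives the same grasp; the last joint's range is limited). The gripper opens to 85 mm and grips with 20 to 120 N. Pads are 22 mm wide; open, the fingers measure 114 mm over their backs; the gripper's body (76 mm by 85 mm) begins 54 mm behind the grasp point. The pads swing forward as they close: fully open they stand 13 mm farther back than shut.
Start: joints at [-69.408, 7.471, 85.268, -0, 87.261, -4.893], TCP at [258.186, -541.614, 231.292] pointing down, gripper open.
Joint ranges: [-169.43, 169.43], [-51.17, 129.36], [1.28, 143.12], [-76.62, 256.62], [0, 156.53], [-152.29, 152.29]. Speed limits (degrees/s): [136.94, 136.94, 159.86, 180, 180, 180].

### API

Orientations are given as [roll, pitch, yaw] about the fixed x, y, z axes, in that order (R = Rz(yaw) Ry(pitch) Rx(roll)).
In Python, from bench import r gives the robot as it stands. The module is installed in compiled form; this text tells all that it offers.
- The arm moves only by the tool servo_tool, never from a script. Its argument "commands" is a list that holds one entry, the list of rows, each a list of 7 numbers: the closure in counts, from 0 (fully open) to 255 (shut), then the shift along the tool's x, y, z in cm, then the turn, a rotation vector about the tool's x, y, z in degrees. A call has 1 to 8 rows; each row is the pose to reach, as a shift and turn from the pose commanded when the call began, along the tool's axes at that moment; what a row does not reach only later rows make up. A row lasts 1/10 s, in which the tool goes at most 50 mm and 8.59 degrees, less where a joint would pass 70% of its speed; a pose out of reach is approached as far as the arm can. A call with a gripper value outside its range is refused whole. The fingers move at their own pace and stop on an object; "force" is the grip in N (left out, the last holds). Time passes only in rows, so rows that repeat a pose let the fingers close. It gives the time, the measured TCP pose, the force and the opening at its end, in the units of the state.
- r.sense(): the state, without advancing time (a new reading comes with each control period).
- r.snapshot(name): name is "scene" or "side" or "wrist"; returns (picture, depth): 384x512x3 uint8, red, green, blue; 384x512 float32, mm along the optical axis (not along the pixel's ray), 0 where there is no reading.
- r.calibration(name): a dict with "fx", "fy", "cx", "cy" (pixels), "pose" (4x4, takes a point from camera to world coordinates). Camera axes: x right, y down, z forward; pixel columns grow to the right and rows downward; lengths in mm; the calibration is good to about 2 mm. A picture is of the moment at which its call begins: read the wrist's pose just before it. calibration takes no time and is no camera call; for the wrist camera it gives the pose at the moment of the call.
- r.hand_in(): hands the job in, once; it reports no verdict.
The state is a dict: "time": time; "joint_pos": joint angles; "qd": joint speeds; "joint_efforts": joint torques, N m; "tool_pos": TCP position; "tcp_rot": TCP orientation; "ft_force": force on the tool from outside, world axes, zero at the start; "wrist_torque": the same for the moment, N m; "finger_gap": finger opening in mm.
Only numpy, scipy, OpenCV 4.12 (cv2) and the standard library are available. Lean on these libraries where they do the work, as an engineer would, in place of code of your own. Each camera call takes 0.05 s, during which the arm holds its last target.

## Working session

There is one attempt and no reset: what is moved stays moved. The work goes in short steps, Python scripts to look and compute and a tool call to move; the robot and the scene stay as the last step left them, time stands still between calls to the robot, and variables do not carry over. Pictures are saved under pics/ and viewed, and the job is handed in when it is done.

Besides the shell and the picture viewer there is one more tool, called after "Call:" as a command line: name --argument value ..., lists and objects as JSON in quotes. servo_tool: Moves the arm, as the interface text tells. Its arguments: {"type":"object","properties":{"commands":{"type":"array","items":{"type":"array","items":{"type":"array","items":{"type":"number"}}}},"force":{"type":"number"}},"required":["commands"]}

```bash
mkdir -p pics
python3 - <<'E'
from bench import r
import cv2,json
print(r.sense())
for n in ["scene","side","wrist"]:
    c=r.calibration(n); print(n,c)
    p,d=r.snapshot(n); cv2.imwrite(f"pics/{n}0.png",p[:,:,::-1])
    import numpy as np; np.savez(f"{n}0.npz",p=p,d=d,**c)
E
```

```text
{'time': 0.0, 'joint_pos': array([-6.94090618e+01,  7.51435824e+00,  8.53299112e+01,  1.08010702e-03,
        8.72584704e+01, -4.89525000e+00]), 'qd': array([-0.09419187,  0.030323  , -0.0046235 , -0.05416852,  0.01851605,
       -0.03026098]), 'joint_efforts': array([ 2.90103917e-04, -5.69406724e+01, -5.00549948e+01, -3.53184532e-05,
        1.46006458e-02,  1.92342270e-05]), 'tool_pos': array([ 257.99379948, -541.11033483,  230.24615816]), 'tcp_rot': array([174.50316171,  89.89725447, 109.98929725]), 'ft_force': array([ 0.967741  , -0.71410243,  0.47566714]), 'wrist_torque': array([-0.00308263, -0.02051978,  0.00453674]), 'finger_gap': 85.53730765477393}
scene {'fx': 365.59121313749836, 'fy': 365.59121313749836, 'cx': 255.38674675079602, 'cy': 190.46510480524145, 'pose': array([[-8.65558335e-01,  3.63511466e-01, -3.44482485e-01,
         9.25086415e+02],
       [ 5.00503789e-01,  6.51859677e-01, -5.69714770e-01,
         5.35187330e+02],
       [ 1.74563903e-02, -6.65536157e-01, -7.46161443e-01,
         8.13423666e+02],
       [ 0.00000000e+00,  0.00000000e+00,  0.00000000e+00,
  
[... 244 characters left out ...]
43e-01, -7.01465852e-01,  6.82383183e-01,
        -5.92467311e+02],
       [-8.87142438e-03, -6.95924753e-01, -7.18059911e-01,
         7.51113631e+02],
       [ 0.00000000e+00,  0.00000000e+00,  0.00000000e+00,
         1.00000000e+00]])}
wrist {'fx': 317.02368235355596, 'fy': 317.02368235355596, 'cx': 258.26942549564893, 'cy': 190.97878235249675, 'pose': array([[ 4.31590117e-01, -8.55237749e-01, -2.86876913e-01,
         3.32567101e+02],
       [-9.02069743e-01, -4.09320103e-01, -1.36847481e-01,
        -5.05062198e+02],
       [-3.87355791e-04,  3.17845003e-01, -9.48142607e-01,
         3.72596451e+02],
       [ 0.00000000e+00,  0.00000000e+00,  0.00000000e+00,
         1.00000000e+00]])}
```

View pics/scene0.png

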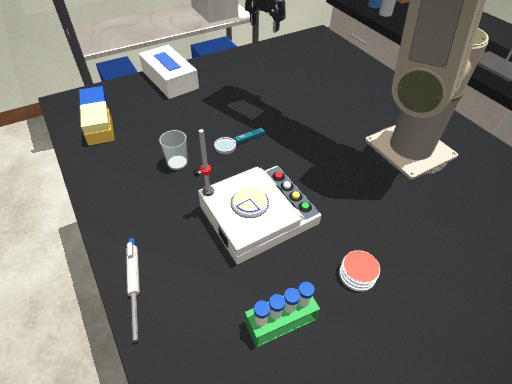

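View pics/side0.png

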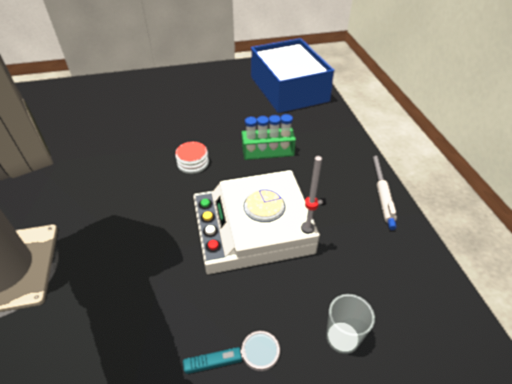

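View pics/wrist0.png

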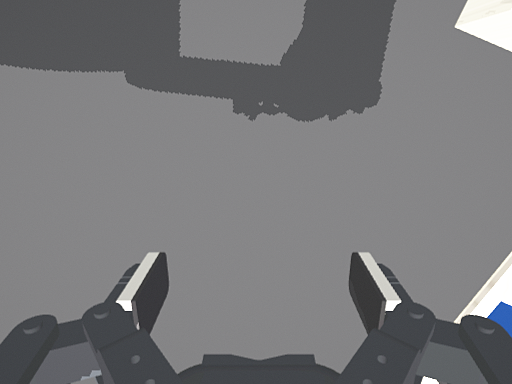

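The scene view shows keys from red (279,176) to green (306,206), the plate at (250,202) with the collar at (205,170), and the lens at (225,145). The side view shows the lens at (260,350), the keys at x≈208 and the collar at (312,203). The wrist view shows only bare bench. I'll zoom in for exact pixels.

Run:
```python
import cv2
a=cv2.imread("pics/scene0.png")[120:260,180:330]; b=cv2.imread("pics/side0.png")[140:280,185:335]; c=cv2.imread("pics/side0.png")[320:384,170:300]
cv2.imwrite("pics/z1.png",cv2.resize(a,None,fx=5,fy=4.2,interpolation=cv2.INTER_CUBIC)[:590])
cv2.imwrite("pics/z1.png",cv2.resize(a,None,fx=4,fy=4,interpolation=cv2.INTER_CUBIC))
cv2.imwrite("pics/z2.png",cv2.resize(b,None,fx=4,fy=4,interpolation=cv2.INTER_CUBIC))
cv2.imwrite("pics/z3.png",cv2.resize(c,None,fx=4,fy=4,interpolation=cv2.INTER_CUBIC))
```

```text
(no output)
```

View pics/z1.png

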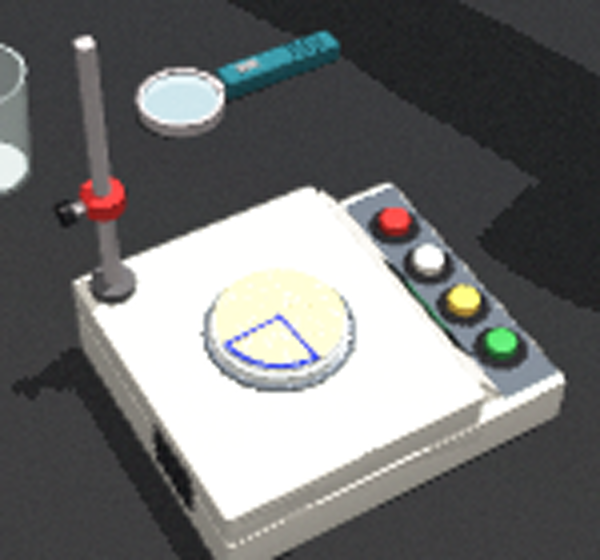

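View pics/z2.png

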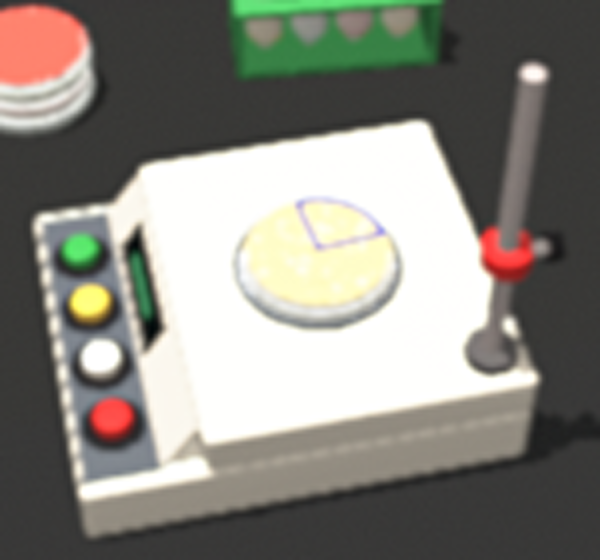

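View pics/z3.png

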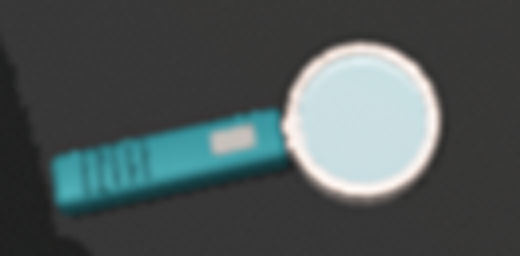

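```bash
cat > h.py <<'E'
import numpy as np, cv2
def load(f): return dict(np.load(f))
def ray(c,u,v):
    T=c['pose']; d=T[:3,:3]@np.array([(u-c['cx'])/c['fx'],(v-c['cy'])/c['fy'],1.]); return T[:3,3],d
def onz(c,u,v,z):
    o,d=ray(c,u,v); return o+d*(z-o[2])/d[2]
def tri(*obs):
    A=np.zeros((3,3));b=np.zeros(3)
    for c,u,v in obs:
        o,d=ray(c,u,v); d=d/np.linalg.norm(d); P=np.eye(3)-np.outer(d,d); A+=P;b+=P@o
    x=np.linalg.solve(A,b)
    gap=[np.linalg.norm((np.eye(3)-np.outer(d,d)/(d@d))@(x-o)) for o,d in (ray(*q) for q in obs)]
    return x,max(gap)
def proj(c,X):
    T=c['pose']; q=T[:3,:3].T@(np.asarray(X)-T[:3,3]); return np.array([q[0]/q[2]*c['fx']+c['cx'],q[1]/q[2]*c['fy']+c['cy']])
def blobs(c,lo,hi,box=None,minA=8):
    hsv=cv2.cvtColor(c['p'],cv2.COLOR_RGB2HSV); m=cv2.inRange(hsv,np.array(lo),np.array(hi))
    if box: k=np.zeros_like(m);k[box[1]:box[3],box[0]:box[2]]=1;m=m*k
    n,l,s,ce=cv2.connectedComponentsWithStats(m)
    out=[]
    for i in range(1,n):
        if s[i,4]>=minA:
            pts=cv2.findNonZero((l==i).astype(np.uint8)); h=cv2.convexHull(pts); M=cv2.moments(h)
            hc=(M['m10']/M['m00'],M['m01']/M['m00']) if M['m00'] else tuple(ce[i])
            out.append((int(s[i,4]),ce[i].round(1),np.round(hc,1),s[i,:4]))
    return sorted(out,key=lambda t:-t[0])
E
python3 - <<'E'
from h import *
R=np.array
cols=dict(red=([0,150,80],[8,255,255]),yel=([20,140,120],[35,255,255]),grn=([50,150,80],[75,255,255]),blue=([112,60,60],[130,255,255]),teal=([85,120,40],[98,255,255]),glass=([85,15,130],[110,60,255]))
for n,b in (("scene",(180,110,330,260)),("side",(170,140,335,384))):
    c=load(n+"0.npz")
    for k,(lo,hi) in cols.items(): print(n,k,blobs(c,lo,hi,b)[:5])
E
```

```text
scene red [(75, array([205.4, 170. ]), array([205.2, 169.3]), array([200, 165,  11,  10], dtype=int32)), (47, array([278.2, 175. ]), array([278.2, 175. ]), array([275, 172,   8,   7], dtype=int32))]
scene yel [(19, array([294.7, 196.2]), array([294.9, 195.5]), array([292, 192,   8,   7], dtype=int32))]
scene grn [(30, array([304.4, 205.1]), array([304.7, 205.4]), array([301, 202,   8,   8], dtype=int32))]
scene blue [(49, array([248.2, 207.4]), array([247.6, 205.9]), array([236, 199,  24,  13], dtype=int32))]
scene teal [(230, array([250. , 135.3]), array([249.2, 135.5]), array([234, 128,  31,  17], dtype=int32))]
scene glass [(175, array([224.6, 144. ]), array([224.7, 144. ]), array([216, 138,  19,  13], dtype=int32)), (118, array([296.5, 196.2]), array([296.1, 196.2]), array([282, 184,  30,  24], dtype=int32)), (104, array([310. , 212.9]), array([308.5, 211.6]), array([298, 206,  21,  13], dtype=int32)), (71, array([250.9, 209.8]), array([249. , 206.3]), array([231, 197,  38,  20], dtype=int32)), (66, array([273.2, 171.1]), array([274.3, 172. ]), array([267, 167,  16,  12], dtype=i
[... 317 characters left out ...]
rn [(47, array([204.9, 202.7]), array([204.9, 202.8]), array([201, 200,   9,   7], dtype=int32))]
side blue []
side teal [(804, array([210. , 360.7]), array([211.9, 360.1]), array([183, 347,  59,  27], dtype=int32))]
side glass [(751, array([260.2, 349.3]), array([260.1, 349.3]), array([245, 334,  31,  31], dtype=int32)), (104, array([214.4, 254.7]), array([214.2, 253.9]), array([206, 249,  18,  11], dtype=int32)), (50, array([203.6, 196.9]), array([203.9, 197.5]), array([197, 194,  15,   8], dtype=int32)), (26, array([217.2, 237.2]), array([217.1, 237.3]), array([213, 234,   8,   7], dtype=int32)), (25, array([205.6, 239. ]), array([205.7, 238.8]), array([203, 236,   8,   7], dtype=int32))]
```

Run:
```python
from h import *
S=load("scene0.npz");D=load("side0.npz")
zs=lambda x,y:(S,x/4+180-.375,y/4+120-.375)
zd=lambda x,y:(D,x/4+185-.375,y/4+140-.375)
for n,a,b in [("green",(500,340),(82,248)),("yel",(464,298),(91,300)),("white",(430,258),(100,355)),("red",(396,219),(112,417)),("posttop",(85,43),(533,73)),("apex",(280,316),(319,247)),("c1",(226,345),(383,234)),("c2",(318,357),(297,201)),("postbase",(113,285),(490,350))]:
    x,g=tri(zs(*a),zd(*b)); print(n,x.round(1),round(g,1))
x,g=tri((S,205.2,169.6),(D,311.2,203)); print("collar",x.round(1),g)
print("collar px -> thumb");
print("glass",*tri((S,224.6,144),(D,260.2,349.3)), onz(S,224.6,144,7),onz(D,260.2,349.3,7))
# handle ends top edge : scene zoom / side zoom3
z3=lambda x,y:(D,x/4+170-.375,y/4+320-.375)
print("butt", onz(*z3(55,170),20), "front",onz(*z3(280,125),20))
print("lens teal side ring ends",onz(*z3(361,120),14))
```

```text
green [484.6  65.2  55.2] 0.1
yel [484.5  21.8  54.8] 0.0
white [484.1 -21.3  54.5] 0.0
red [484.4 -66.3  53.7] 0.4
posttop [697.7 -86.1 284.9] 0.1
apex [619.7   1.5  92. ] 0.4
c1 [660.3   4.9  90.3] 0.3
c2 [615.4  42.3  91.2] 0.7
postbase [698.3 -85.4  80.1] 0.1
collar [698.7 -85.7 160.4] 0.07367132238408536
collar px -> thumb
glass [ 540.8177833  -304.10890384   12.29176437] 0.3051384163374677 [ 538.57171672 -309.75066187    7.        ] [ 541.07108191 -301.92244066    7.        ]
butt [ 394.10333645 -300.3019791    20.        ] front [ 500.79818763 -301.72577661   20.        ]
lens teal side ring ends [ 539.61351963 -305.13303846   14.        ]
```

```bash
cat >> h.py <<'E'
from scipy.spatial.transform import Rotation as Ro
def Rm(rpy): return Ro.from_euler('xyz',rpy,degrees=True)
def step(p0,rpy0,p1,rpy1):
    A=Rm(rpy0); d=A.inv().apply(np.array(p1)-np.array(p0))/10; w=(A.inv()*Rm(rpy1)).as_rotvec(degrees=True)
    return d.round(2),w.round(2)
E
python3 - <<'E'
from h import *
from bench import r
s=r.sense(); print(s['tool_pos'],Rm(s['tcp_rot']).as_matrix().round(3))
# targets x down, z=±y
for name,M in (("z=+y",[[0,-1,0],[0,0,1],[-1,0,0]]),("z=-y",[[0,1,0],[0,0,-1],[-1,0,0]])):
    M=np.array(M,float); print(name,np.linalg.det(M),M, )
    t=Ro.from_matrix(M).as_euler('xyz',degrees=True); print(t, step([258.186,-541.614,231.292],s['tcp_rot'],[484,66,231.3],t))
E
```

```text
[ 258.03403562 -541.21470413  230.46436992] [[-0.001  0.903  0.43 ]
 [ 0.001  0.43  -0.903]
 [-1.     0.    -0.001]]
z=+y 1.0 [[ 0. -1.  0.]
 [ 0.  0.  1.]
 [-1.  0.  0.]]
[-90.  90.   0.] (array([  0.07,  46.53, -45.13]), array([-1.5451e+02, -2.0000e-02, -1.1000e-01]))
z=-y 1.0 [[ 0.  1.  0.]
 [ 0.  0. -1.]
 [-1.  0.  0.]]
[90. 90.  0.] (array([  0.07,  46.53, -45.13]), array([ 2.549e+01, -8.000e-02,  1.000e-02]))<sys>:0: UserWarning: Gimbal lock detected. Setting third angle to zero since it is not possible to uniquely determine all angles.
```

Call:
servo_tool --commands '[[[0,-1,3,-2,3.2,0,0],[0,-2,6,-4,6.4,0,0],[0,-4,10,-6.5,9.6,0,0],[0,-5,14,-9,12.8,0,0],[0,-6,18,-11.5,16,0,0],[0,-8,22,-14,19.2,0,0],[0,-8,24.1,-15.2,22.4,0,0],[0,-8,24.1,-15.2,25.5,0,0]]]'

```text
time: 0.95
tool_pos: [412.4, -298.0, 312.3]
tcp_rot: [83.2, 89.9, -6.7]
ft_force: [-0.9, 0.2, -0.4]
finger_gap: 85.4
```

Call:
servo_tool --commands '[[[0,0,0,0,0,0,0],[0,0,0,0,0,0,0],[0,0,0,0,0,0,0]]]'

```text
time: 1.25
tool_pos: [409.9, -301.1, 310.9]
tcp_rot: [-124.2, 90.0, 145.8]
ft_force: [-0.4, -0.5, -0.6]
finger_gap: 85.4
```

```bash
cat >> h.py <<'E'
def snap(n,f):
    from bench import r
    c=r.calibration(n); s=r.sense(); p,d=r.snapshot(n); cv2.imwrite(f"pics/{f}.png",p[:,:,::-1]); np.savez(f"{f}.npz",p=p,d=d,**c)
    print(s['time'],s['tool_pos'].round(1),s['tcp_rot'].round(2),s['ft_force'].round(1),s['finger_gap'])
    return dict(p=p,d=d,**c)
E
python3 - <<'E'
from h import *
c=snap("wrist","w1"); print(c['pose'].round(2))
E
```

```text
1.25 [ 409.9 -301.1  310.9] [-124.23   89.96  145.77] [-0.4 -0.5 -0.6] 85.37687426063779
[[ 0.0000e+00 -9.5000e-01 -3.2000e-01  4.9240e+02]
 [-1.0000e+00 -0.0000e+00 -0.0000e+00 -3.0007e+02]
 [ 0.0000e+00  3.2000e-01 -9.5000e-01  4.5311e+02]
 [ 0.0000e+00  0.0000e+00  0.0000e+00  1.0000e+00]]
```

View pics/w1.png

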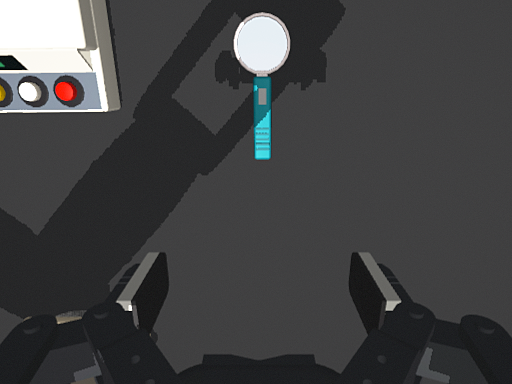

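The wrist view shows the lens with its ring centred near (262,43) and its handle from (262,78) to (262,158), almost in line with the tool. The red key is at (66,91).

Run:
```python
from h import *
c=load("w1.npz"); S=load("scene0.npz"); D=load("side0.npz")
hsv=cv2.cvtColor(c['p'],cv2.COLOR_RGB2HSV); m=cv2.inRange(hsv,np.array([85,120,40]),np.array([98,255,255]))
for v in range(78,165,8):
    u=np.nonzero(m[v,230:300])[0]
    if len(u): print(v,u.min()+230,u.max()+230, onz(c,u.min()+230,v,20)[:2].round(1),onz(c,u.max()+231,v,20)[:2].round(1))
ys=np.nonzero(m.any(1))[0]; print(ys.min(),ys.max(), onz(c,262,ys.min(),20),onz(c,262,ys.max()+1,20))
# ring
k=cv2.inRange(c['p'],np.array([140,140,140]),np.array([255,255,255])); k[:, :225]=0;k[:, 300:]=0;k[76:]=0
cs,_=cv2.findContours(k,cv2.RETR_EXTERNAL,cv2.CHAIN_APPROX_NONE); q=max(cs,key=cv2.contourArea); e=cv2.fitEllipse(q); print(e, onz(c,*e[0],7))
print(tri((c,*e[0]),(D,260.2,349.3),(S,224.6,144)))
for b in blobs(c,[0,150,80],[8,255,255],(0,50,130,120)): print(b[1], onz(c,*b[1],56))
b=blobs(c,[85,120,40],[98,255,255],(230,70,300,170))[0]; print(b)
print("handle tri",tri((c,*b[2]),(D,211.9,360.1),(S,249.2,135.5)))
```

```text
78 254 270 [ 500.5 -294.9] [ 500.5 -316.8]
86 253 271 [ 490.7 -293.6] [ 490.8 -318.2]
94 253 271 [ 480.8 -293.6] [ 480.8 -318.4]
102 253 270 [ 470.7 -293.5] [ 470.8 -317.2]
110 254 270 [ 460.5 -294.8] [ 460.5 -317.4]
118 253 270 [ 450.1 -293.4] [ 450.1 -317.5]
126 254 270 [ 439.5 -294.8] [ 439.6 -317.7]
134 254 270 [ 428.8 -294.7] [ 428.8 -317.8]
142 254 270 [ 417.9 -294.7] [ 417.9 -318. ]
150 254 270 [ 406.8 -294.7] [ 406.9 -318.1]
158 255 269 [ 395.6 -296. ] [ 395.6 -316.9]
76 159 [ 502.94062629 -305.20929963   20.        ] [ 392.72938312 -305.78020016   20.        ]
((261.5245056152344, 43.1785774230957), (55.30590057373047, 61.2253532409668), 0.8417425155639648) [ 542.87083472 -304.54816147    7.        ]
(array([ 541.30833839, -304.20710138,   12.50988665]), np.float64(0.9756111084573276))
[65.8 90.9] [484.99151256 -70.57956023  56.        ]
(1313, array([261.9, 119.3]), array([261.9, 116.7]), array([253,  76,  19,  84], dtype=int32))
handle tri (array([ 448.39645412, -304.69270693,   10.86925602]), np.float64(2.6567851326097083))
```

Call:
servo_tool --commands '[[[255,0,0.8,-4.5,0,0,0],[255,0,1.8,-9,0,0,0],[255,2,2.8,-13.5,0,0,0],[255,5,3.8,-18,0,0,0],[255,8,4.8,-22,0,0,0],[255,11,5.8,-26,0,0,0],[255,13,6.6,-30,0,0,0],[255,15,7.4,-34,0,0,0]]]'

```text
time: 2.1
tool_pos: [484.1, 40.4, 159.9]
tcp_rot: [-89.0, 90.0, -179.1]
ft_force: [0.1, -0.3, 0.2]
finger_gap: 0.2
```

Call:
servo_tool --commands '[[[255,2,0,-2.6,0,0,0],[255,4,0,-2.6,0,0,0],[255,5,0,-2.6,0,0,0],[255,5,0,-2.6,0,0,0],[255,5,0,-2.6,0,0,0],[255,5,0,-2.6,0,0,0]]]'

```text
time: 2.7
tool_pos: [485.5, 64.6, 112.7]
tcp_rot: [91.7, 89.9, 1.6]
ft_force: [0.3, 0.2, -0.4]
finger_gap: -0.3
```

Run:
```python
from h import *
snap("wrist","w2"); snap("side","s2"); c=snap("scene","c2")
cv2.imwrite("pics/c2z.png",cv2.resize(c['p'][100:260,180:380,::-1],None,fx=3.7,fy=3.7,interpolation=cv2.INTER_CUBIC))
```

```text
2.7 [485.5  64.6 112.7] [91.66 89.88  1.58] [ 0.3  0.2 -0.4] -0.25121262606595696
2.75 [485.4  64.7 112.7] [90.68 89.87  0.6 ] [ 0.7 -0.8  0.4] -0.1851464040389629
2.8 [485.3  64.8 112.5] [92.22 89.88  2.15] [ 0.8 -0.2 -0.3] -0.09871589978582279
```

View pics/w2.png

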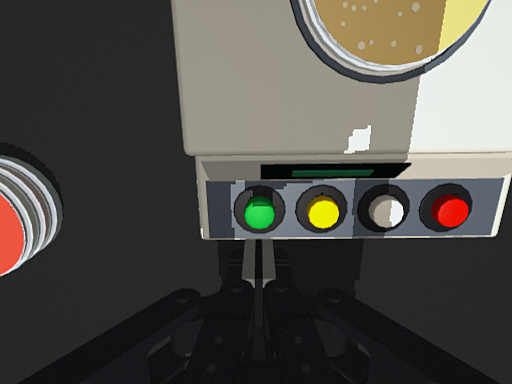

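View pics/c2z.png

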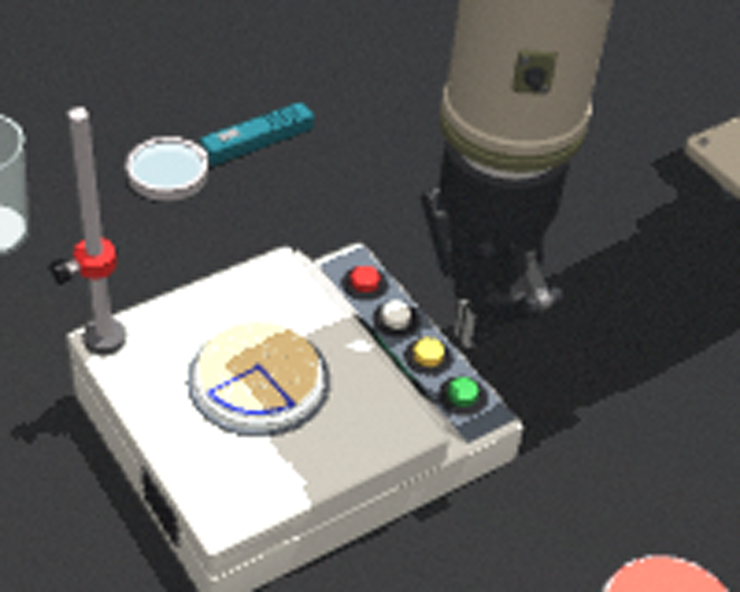

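View pics/s2.png

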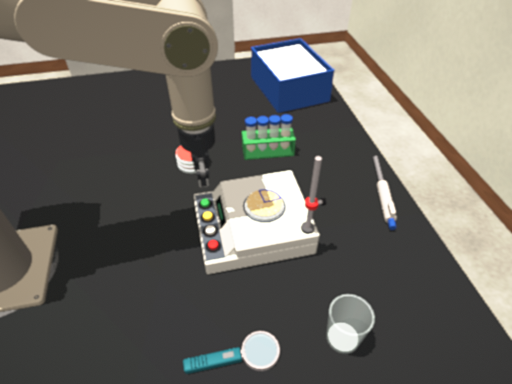

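The shut tips are above the green key. In the wrist view the green key is at (260,211) and the tips at (260,240). The side view has the tips near (204,183). Next I check the key positions from here.

Run:
```python
from h import *
c=load("w2.npz");D=load("side0.npz");S=load("scene0.npz")
for n,u,v in (("g",260,210),("y",323,212),("r",453,210)): print(n,onz(c,u,v,56).round(1))
print(proj(D,[485.4,65,112.6]),proj(S,[485.4,65,112.6]))
d=load("s2.npz")['p'][150:215,180:240,::-1]; cv2.imwrite("pics/s2z.png",cv2.resize(d,None,fx=8,fy=8))
```

```text
g [487.9  64.1  56. ]
y [486.4  21.5  56. ]
r [487.8 -66.3  56. ]
[203.24390119 185.19218481] [306.99352024 190.50245859]
```

View pics/s2z.png

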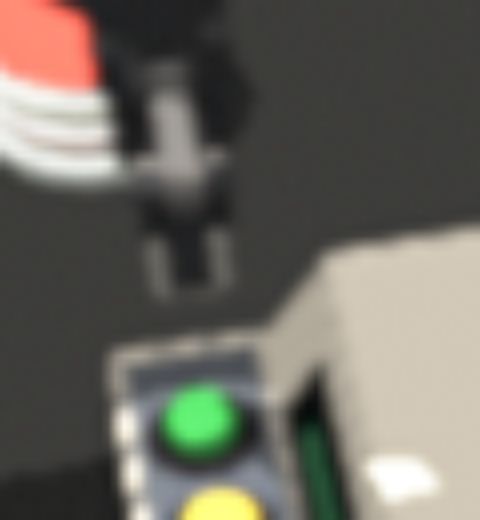

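Call:
servo_tool --commands '[[[255,2,0,0,0,0,0],[255,4,0,0,0,0,0],[255,5,0,0,0,0,0],[255,5.2,0,0,0,0,0],[255,5.4,0,0,0,0,0],[255,5.5,0,0,0,0,0],[255,5.5,0,0,0,0,0],[255,5.5,0,0,0,0,0]]]'

```text
time: 3.65
tool_pos: [484.9, 65.3, 57.0]
tcp_rot: [92.6, 89.9, 2.6]
ft_force: [-0.1, 0.3, -0.3]
finger_gap: 0.0
```

Call:
servo_tool --commands '[[[255,0.2,0,0,0,0,0],[255,0.3,0,0,0,0,0],[255,0.3,0,0,0,0,0],[255,0.3,0,0,0,0,0]]]'

```text
time: 4.05
tool_pos: [485.0, 65.3, 53.7]
tcp_rot: [93.6, 89.9, 3.6]
ft_force: [2.6, 0.0, 3.4]
finger_gap: -0.1
```

Call:
servo_tool --commands '[[[255,0.1,0,0,0,0,0],[255,0.15,0,0,0,0,0],[255,0.15,0,0,0,0,0],[255,0.15,0,0,0,0,0]]]'

```text
time: 4.45
tool_pos: [484.7, 65.3, 52.0]
tcp_rot: [91.8, 90.0, 1.8]
ft_force: [2.8, -0.0, 3.5]
finger_gap: 0.1
```

Run:
```python
from h import *
c=snap("wrist","w3")
c=snap("scene","c3")
cv2.imwrite("pics/c3z.png",cv2.resize(c['p'][150:230,250:350,::-1],None,fx=7,fy=7,interpolation=cv2.INTER_CUBIC))
```

```text
4.45 [484.7  65.3  52. ] [91.77 89.97  1.75] [ 2.8 -0.   3.5] 0.05395837154685676
4.5 [484.7  65.3  52. ] [ 8.999e+01  8.997e+01 -3.000e-02] [ 2.  -0.2  3.7] 0.1443141496171329
```

View pics/w3.png

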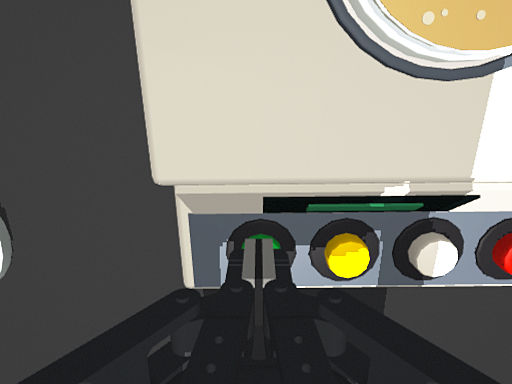

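View pics/c3z.png

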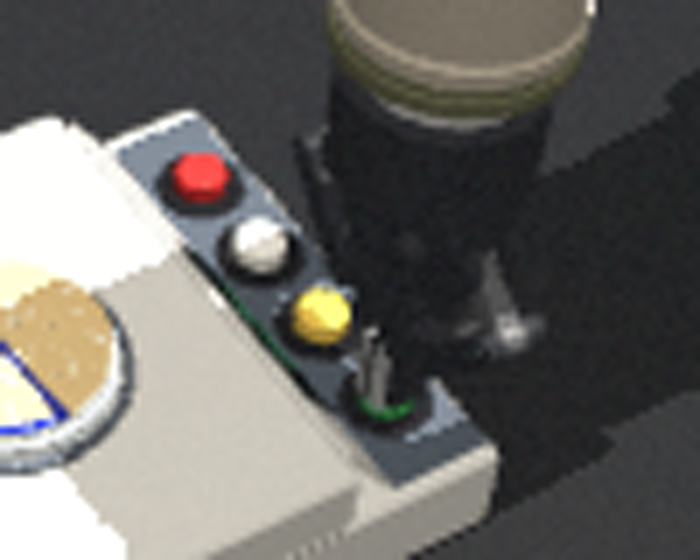

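Call:
servo_tool --commands '[[[255,0.1,0,0,0,0,0],[255,0.15,0,0,0,0,0],[255,0.15,0,0,0,0,0],[255,0.15,0,0,0,0,0]]]'

```text
time: 4.95
tool_pos: [484.7, 65.3, 50.9]
tcp_rot: [88.2, 90.0, -1.8]
ft_force: [-0.7, -0.2, 9.2]
finger_gap: -0.4
```

Force went past 4 N with a hard stop at about 51 mm, so green is fully down. I'll lift off and press yellow.

Call:
servo_tool --commands '[[[255,-1,0,0,0,0,0],[255,-3,0,0,0,0,0],[255,-3,0.1,2,0,0,0],[255,-3,0.2,4.35,0,0,0],[255,-3,0.2,4.35,0,0,0],[255,-2,0.2,4.35,0,0,0],[255,-1.2,0.2,4.35,0,0,0],[255,-0.8,0.2,4.35,0,0,0]]]'

```text
time: 5.75
tool_pos: [485.0, 22.5, 56.3]
tcp_rot: [-97.1, 89.8, 172.9]
ft_force: [-0.2, 0.5, 0.2]
finger_gap: -0.2
```

Call:
servo_tool --commands '[[[255,0,0,0,0,0,0],[255,0,0,0,0,0,0],[255,0.3,0,0,0,0,0],[255,0.6,0,0,0,0,0],[255,0.8,0,0,0,0,0],[255,0.8,0,0,0,0,0],[255,0.8,0,0,0,0,0]]]'

```text
time: 6.45
tool_pos: [487.0, 21.9, 51.0]
tcp_rot: [103.9, 89.9, 13.8]
ft_force: [-1.0, 0.8, 7.1]
finger_gap: 0.0
```

Yellow also reached its stop at 7 N. Red is next, passing 30 mm above the white key.

Call:
servo_tool --commands '[[[255,-1,0,0,0,0,0],[255,-4,0,0,0,0,0],[255,-4,0,0,0,0,0],[255,-4,0,2.5,0,0,0],[255,-4,0,6,0,0,0],[255,-4,0,8.8,0,0,0],[255,-4,0,8.8,0,0,0],[255,-4,0,8.8,0,0,0]]]'

```text
time: 7.25
tool_pos: [486.2, -66.6, 90.2]
tcp_rot: [-135.2, 90.0, 134.7]
ft_force: [-0.2, -0.1, 0.1]
finger_gap: -0.2
```

Run:
```python
from h import *
c=snap("wrist","w4")
```

```text
7.25 [486.2 -66.6  90.2] [-135.17   89.97  134.71] [-0.2 -0.1  0.1] -0.20506314702297346
```

View pics/w4.png

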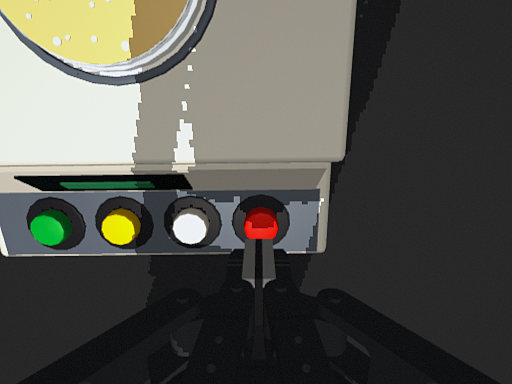

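The tips, at (260,245), are in line with the red key at (261,224). I'll press it.

Call:
servo_tool --commands '[[[255,2,0,0,0,0,0],[255,3.2,0,0,0,0,0],[255,3.2,0,0,0,0,0],[255,3.5,0,0,0,0,0],[255,3.8,0,0,0,0,0],[255,4,0,0,0,0,0],[255,4,0,0,0,0,0],[255,4,0,0,0,0,0]]]'

```text
time: 8.1
tool_pos: [486.8, -65.9, 51.0]
tcp_rot: [118.7, 90.0, 28.7]
ft_force: [-3.0, 2.8, 5.1]
finger_gap: -0.2
```

Call:
servo_tool --commands '[[[255,0.07,0,0,0,0,0],[255,0.07,0,0,0,0,0],[255,0.07,0,0,0,0,0]]]'

```text
time: 8.4
tool_pos: [486.9, -66.0, 50.9]
tcp_rot: [118.5, 90.0, 28.5]
ft_force: [-5.0, 3.7, 11.6]
finger_gap: 0.0
```

Red is at its hard stop too. I'll go above the lens and open the fingers.

Call:
servo_tool --commands '[[[255,-2,0,0,0,0,0],[255,-6,0,0,0,0,0],[150,-10,0,4,0,0,0],[0,-10,-0.5,8.5,0,0,0],[0,-10,-1,13,0,0,0],[0,-10,-1.5,17.5,0,0,0],[0,-10,-2,22,0,0,0],[0,-10,-2.4,23.9,0,0,0]]]'

```text
time: 9.2
tool_pos: [461.6, -309.2, 150.0]
tcp_rot: [20.0, 89.9, -70.2]
ft_force: [0.1, 1.0, -0.1]
finger_gap: 84.7
```

Call:
servo_tool --commands '[[[0,0,0,0,0,0,0],[0,0,0,0,0,0,0],[0,0,0,0,0,0,0]]]'

```text
time: 9.5
tool_pos: [462.6, -304.2, 149.5]
tcp_rot: [-174.3, 90.0, 95.8]
ft_force: [-0.6, -0.2, 0.4]
finger_gap: 85.2
```

Run:
```python
from h import *
c=snap("wrist","w5"); w=load("w1.npz")
print(Rm(__import__('bench').r.sense()['tcp_rot']).as_matrix().round(3))
hsv=cv2.cvtColor(c['p'],cv2.COLOR_RGB2HSV); m=cv2.inRange(hsv,np.array([85,100,30]),np.array([98,255,255]))
for v in range(100,384,20):
    u=np.nonzero(m[v])[0]
    if len(u): print(v,u.min(),u.max(), onz(c,u.min(),v,20)[:2].round(1),onz(c,u.max()+1,v,20)[:2].round(1))
```

```text
9.5 [ 462.6 -304.2  149.5] [-174.27   89.98   95.76] [-0.6 -0.2  0.4] 85.23342982072418
[[ 0.     1.     0.001]
 [ 0.     0.001 -1.   ]
 [-1.     0.    -0.   ]]
140 247 273 [ 500.1 -293.7] [ 500.2 -316.9]
160 247 273 [ 482.6 -293.6] [ 482.6 -317.2]
180 247 273 [ 464.3 -293.4] [ 464.4 -317.5]
200 248 273 [ 445.3 -294.1] [ 445.4 -317.9]
220 248 273 [ 425.5 -294. ] [ 425.5 -318.2]
240 249 272 [ 404.7 -294.8] [ 404.8 -317.6]
```

View pics/w5.png

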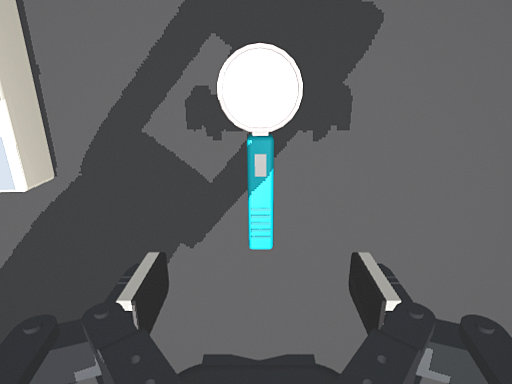

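The handle runs from (260,140) to (260,248) and is centred at y≈-305.5, so it is aligned. I'll descend and grip close to the centre of mass.

Call:
servo_tool --commands '[[[0,4,0.5,0.1,0,0,0],[0,8,0.9,0.1,0,0,0],[0,11,0.9,0.1,0,0,0],[0,13,0.9,0.1,0,0,0],[0,14,0.9,0.1,0,0,0],[0,14.5,0.9,0.1,0,0,0],[0,14.5,0.9,0.1,0,0,0],[0,14.5,0.9,0.1,0,0,0]]]'

```text
time: 10.35
tool_pos: [472.3, -306.7, 6.0]
tcp_rot: [52.4, 89.9, -37.6]
ft_force: [0.4, -0.3, -0.1]
finger_gap: 85.6
```

Call:
servo_tool --commands '[[[80,0,0,0,0,0,0],[130,0,0,0,0,0,0],[180,0,0,0,0,0,0],[220,0,0,0,0,0,0],[255,0,0,0,0,0,0],[255,0,0,0,0,0,0],[255,0,0,0,0,0,0],[255,0,0,0,0,0,0]]]' --force 50

```text
time: 11.15
tool_pos: [471.6, -306.5, 5.0]
tcp_rot: [46.9, 90.0, -43.1]
ft_force: [-1.2, -0.9, 5.5]
finger_gap: 22.7
```

Call:
servo_tool --commands '[[[255,-1,0,0,0,0,0],[255,-3,0,0,0,0,0],[255,-6,0,0,0,0,0],[255,-9,0,0,0,0,0],[255,-12,0,0,0,0,0],[255,-14.5,0,0,0,0,0],[255,-16,0,0,0,0,0],[255,-16,0,0,0,0,0]]]'

```text
time: 11.95
tool_pos: [472.4, -307.0, 167.2]
tcp_rot: [52.0, 89.8, -38.0]
ft_force: [0.4, -0.1, -1.0]
finger_gap: 23.0
```

Call:
servo_tool --commands '[[[255,0,0,-4,0,0,0],[255,0,0,-8,0,0,0],[255,0,0,-12,0,0,0],[255,0,0,-16,0,0,0],[255,0,0,-20,0,0,0],[255,0,0,-24,0,0,0],[255,0,0,-28,0,0,0],[255,0,0,-32,0,0,0]]]'

```text
time: 12.75
tool_pos: [470.0, 15.4, 162.6]
tcp_rot: [-95.8, 89.8, 174.2]
ft_force: [0.2, -0.2, -1.0]
finger_gap: 22.9
```

Call:
servo_tool --commands '[[[255,0,3,-0.5,0,0,0],[255,0,6,-0.5,0,0,0],[255,0,8,-0.5,0,0,0],[255,0,9.4,-0.5,0,0,0],[255,0,9.4,-0.5,0,0,0],[255,0,9.4,-0.5,0,0,0],[255,0,9.4,-0.5,0,0,0]]]'

```text
time: 13.45
tool_pos: [564.2, 18.8, 163.5]
tcp_rot: [-93.1, 89.9, 176.9]
ft_force: [0.7, -0.7, -1.2]
finger_gap: 23.0
```

Run:
```python
from h import *
c=snap("wrist","w6"); a=snap("scene","c6"); b=snap("side","s6")
cv2.imwrite("pics/c6z.png",cv2.resize(a['p'][110:260,180:330,::-1],None,fx=4,fy=4,interpolation=cv2.INTER_CUBIC))
cv2.imwrite("pics/s6z.png",cv2.resize(b['p'][110:260,185:335,::-1],None,fx=4,fy=4,interpolation=cv2.INTER_CUBIC))
```

```text
13.45 [564.2  18.8 163.5] [-93.06  89.88 176.93] [ 0.7 -0.7 -1.2] 23.030988412602788
13.5 [564.4  18.7 163.9] [-94.66  89.93 175.32] [-0.7  0.9 -1.2] 22.77278215812103
13.55 [564.6  18.7 164.3] [-93.05  89.96 176.93] [-0.  -0.6 -0.9] 23.242255652045692
```

View pics/c6z.png

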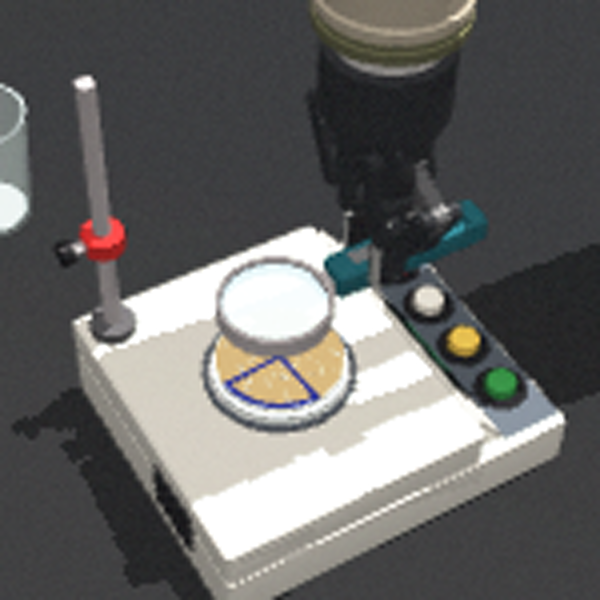

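View pics/s6z.png

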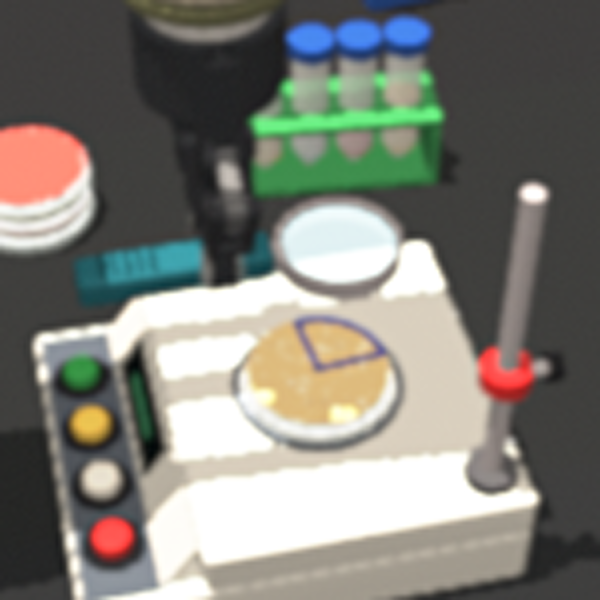

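View pics/w6.png

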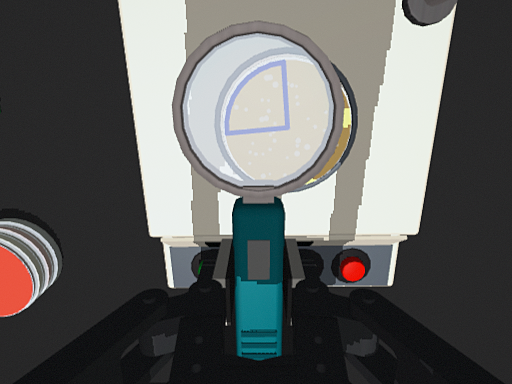

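The lens hangs above the plate. The ring is centred near (276,306) in the scene zoom and (337,247) in the side zoom. The wrist view shows the blue quarter (285,130) through the glass. Next I measure position and level.

Run:
```python
from h import *
S=load("c6.npz");D=load("s6.npz");W=load("w6.npz")
sx,sy=276.5/4+180-.375,306/4+110-.375; dx,dy=337.5/4+185-.375,247/4+110-.375
print("ring centre",tri((S,sx,sy),(D,dx,dy)))
k=cv2.inRange(W['p'],np.array([60,50,50]),np.array([140,125,125]))
print("wrist ring at 157:",onz(W,258,108.5,157), "3view",tri((S,sx,sy),(D,dx,dy),(W,258,108.5)))
# collar again, precise
for lo in ([0,150,80],):
    a=blobs(S,lo,[8,255,255],(195,150,215,180))[0];b=blobs(D,lo,[8,255,255],(300,190,322,215))[0]
    bb=lambda q:(q[3][0]+(q[3][2]-1)/2,q[3][1]+(q[3][3]-1)/2)
    print("collar",tri((S,*bb(a)),(D,*bb(b))), tri((S,*a[2]),(D,*b[2])))
# depth planes
for n,c in (("scene",S),("side",D),("wrist",W)):
    hsv=cv2.cvtColor(c['p'],cv2.COLOR_RGB2HSV)
    v,u=np.nonzero(c['d']>0); z=c['d'][v,u]
    P=np.c_[(u-c['cx'])/c['fx']*z,(v-c['cy'])/c['fy']*z,z]@c['pose'][:3,:3].T+c['pose'][:3,3]
    r=np.hypot(P[:,0]-635,P[:,1]-20)
    q=P[(r<36)&(P[:,2]>120)&(P[:,2]<185)]
    if len(q)>20:
        f=np.linalg.lstsq(np.c_[q[:,:2]-[635,20],np.ones(len(q))],q[:,2],rcond=None)[0]; print(n,len(q),"slope",f, q[:,2].min(),q[:,2].max(),np.median(q[:,2]))
    t=(hsv[v,u,0]>85)&(hsv[v,u,0]<98)&(hsv[v,u,1]>120)&(P[:,2]>140)&(P[:,2]<195)&(abs(P[:,1]-19)<11)
    q=P[t]
    if len(q)>20:
        q=q[q[:,2]>np.median(q[:,2])-4]; print(n,"handle",len(q),np.polyfit(q[:,0]-560,q[:,2],1),q[:,0].min(),q[:,0].max())
```

```text
ring centre (array([633.78853034,  21.62021388, 166.83868261]), np.float64(0.3073931327048647))
wrist ring at 157: [636.42553873  19.79277792 157.        ] 3view (array([634.87374909,  20.94069183, 166.83744567]), np.float64(2.5165539267512242))
collar (array([698.64845036, -85.95081641, 160.58713767]), np.float64(0.37292335473436633)) (array([698.2990467 , -85.97230278, 161.07046134]), np.float64(0.10876302799694992))
scene 572 slope [-2.06248124e-02 -2.68895162e-02  1.69376454e+02] 158.32197926795573 175.84998577929048 169.2664122608702
scene handle 87 [-5.03843224e-03  1.78605477e+02] 486.52232930206566 596.3476399963952
side 603 slope [5.38196911e-04 3.99031836e-02 1.70747880e+02] 160.1692187336988 176.46087152031487 170.661309076257
side handle 262 [-3.27835541e-03  1.79827215e+02] 486.6227762973846 593.4159513538872
wrist 23804 slope [ 2.34809687e-03 -1.19147946e-03  1.68753839e+02] 165.4285306250423 174.02133401524844 168.16716196287388
wrist handle 6066 [-1.23294454e-02  1.77789563e+02] 512.118744862774 596.5527059216471
```

Lens is level (slopes about 0.01) and centred to within 2 mm. The glass is at z≈166 and the collar at 160.7, so I lower it 5.5 mm.

Call:
servo_tool --commands '[[[255,0.3,0.05,0.05,0,0,0],[255,0.55,0.05,0.05,0,0,0],[255,0.55,0.05,0.05,0,0,0],[255,0.55,0.05,0.05,0,0,0],[255,0.55,0.05,0.05,0,0,0],[255,0.55,0.05,0.05,0,0,0],[255,0.55,0.05,0.05,0,0,0],[255,0.55,0.05,0.05,0,0,0]]]'

```text
time: 14.4
tool_pos: [566.0, 18.3, 159.2]
tcp_rot: [84.7, 90.0, -5.3]
ft_force: [-0.1, -0.4, -1.0]
finger_gap: 22.6
```

Call:
servo_tool --commands '[[[255,0,0,0,0,0,0],[255,0,0,0,0,0,0],[255,0,0,0,0,0,0],[255,0,0,0,0,0,0],[255,0,0,0,0,0,0]]]'

```text
time: 14.9
tool_pos: [565.9, 18.2, 159.1]
tcp_rot: [-98.2, 90.0, 171.8]
ft_force: [0.2, -0.4, -0.4]
finger_gap: 22.8
```

Run:
```python
from h import *
W=snap("wrist","w7"); S=snap("scene","c7"); D=snap("side","s7")
for n,c in (("scene",S),("side",D),("wrist",W)):
    hsv=cv2.cvtColor(c['p'],cv2.COLOR_RGB2HSV)
    v,u=np.nonzero(c['d']>0); z=c['d'][v,u]
    P=np.c_[(u-c['cx'])/c['fx']*z,(v-c['cy'])/c['fy']*z,z]@c['pose'][:3,:3].T+c['pose'][:3,3]
    q=P[(np.hypot(P[:,0]-635,P[:,1]-20)<45)&(P[:,0]>602)&(P[:,2]>130)&(P[:,2]<185)]
    print(n,"ring bbox ctr",(q.min(0)+q.max(0))/2,q[:,2].min(),q[:,2].max(),np.median(q[:,2]))
    t=(hsv[v,u,0]>85)&(hsv[v,u,0]<98)&(hsv[v,u,1]>120)&(P[:,2]>140)&(P[:,2]<195)&(abs(P[:,1]-19)<11)
    q=P[t]; q=q[q[:,2]>np.median(q[:,2])-4]; print("  handle",np.polyfit(q[:,0]-560,q[:,2],1))
    q=P[(np.hypot(P[:,0]-698,P[:,1]+86)<17)&(hsv[v,u,1]>150)&((hsv[v,u,0]<8)|(hsv[v,u,0]>172))]
    if len(q): print("  collar z",q[:,2].min(),q[:,2].max())
    lo=lambda: None
img=lambda c,y,x:c['p'][y:y+150,x:x+150,::-1]
o=np.hstack([img(S,110,180),img(D,110,185)]); cv2.imwrite("pics/f7.png",cv2.resize(o,None,fx=2.6,fy=2.6,interpolation=cv2.INTER_CUBIC))
```

```text
14.9 [565.9  18.2 159.1] [-98.16  90.   171.83] [ 0.2 -0.4 -0.4] 22.75627444141658
14.95 [565.9  18.3 159.1] [ -45.12   90.   -135.13] [-0.2  0.5 -1.5] 22.712250496378743
15.0 [565.9  18.2 159.1] [-131.35   90.    138.63] [-0.4 -0.2 -0.7] 23.032020287602098
scene ring bbox ctr [636.95202574  20.33531637 162.71630923] 153.66248937564467 171.77012908957443 164.5761464850316
  handle [-3.90693784e-03  1.73599513e+02]
  collar z 154.03189515460326 170.14260864070843
side ring bbox ctr [636.02487486  18.82074133 163.1443634 ] 154.81958737881564 171.4691394158034 165.49705092926195
  handle [2.35958882e-03 1.75042737e+02]
  collar z 154.9980514779462 169.2390861540132
wrist ring bbox ctr [636.9013444   19.31760525 165.21731562] 160.95743215446913 169.47719908893495 163.8662694909382
  handle [-1.09608748e-02  1.73353071e+02]
```

View pics/f7.png

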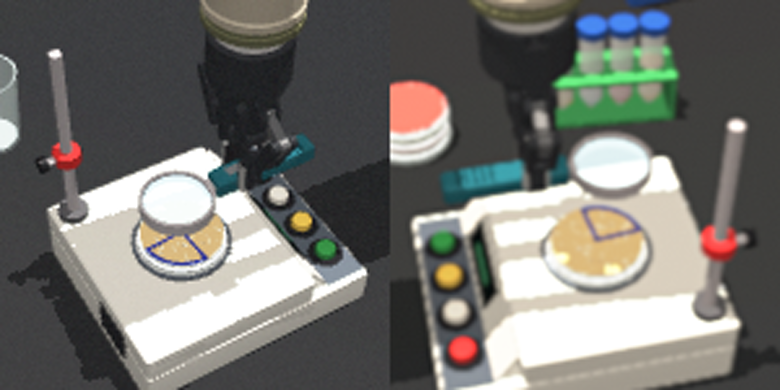

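View pics/s7.png

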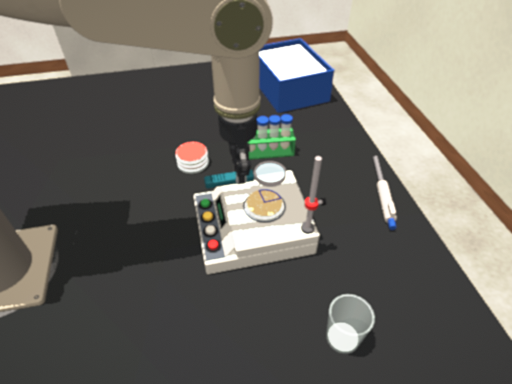

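Glass is at about 161 mm (handle top 174 less 13), collar about 161. Centre is about (636.5, 19.5) against the quarter at (635.3, 19.5). The views show the keys up and the stack, rack, beaker and plate where they were. I'm handing in.

```bash
python3 -c "
from bench import r
s=r.sense();print(s['qd'].round(2),s['finger_gap']);print(r.hand_in())"
```

```text
[ 0.08 -0.02 -0.03 -0.08  0.02  0.06] 22.424482976582357
the job is handed in; nothing more can be done
None
```

I pressed green, yellow and red in that order, then picked up the lens and handed in at about 15 s while holding it over the blue quarter. `hand_in` gives no verdict, so I don't know how it was judged.

- **Keys:** each key was pressed until its stop at about 51 mm, with 7–12 N on the tool, and let up before the next. I passed about 30 mm above the white key and never touched it. In the last pictures green, yellow and white looked up. The last check that red was up is from the side view, where it looked normal.
- **Height and level:** the glass was at about 161 mm and the middle of the collar at about 161 mm. The handle sloped at most 0.011 rad.
- **Position:** the glass was at about (636.5, 19.5) mm and the quarter's centre at about (635.3, 19.5) mm, roughly 1 mm apart.
- **Hold:** the fingers were at 22–23 mm on the handle and the arm was still.
- **Other things on the bench:** the plate, collar, stack, rack and beaker looked unmoved in the last pictures; I measured only the collar again.

**Checks that disagreed:**
- The first ring-outline height, taken before I lowered the lens, was about 1 mm above the one from the handle top.
- The wrist and fixed cameras differed by 2–4 mm on some points, such as the red key's sideways position. That left the final position and height within their limits.
- While pressing green and red I saw brief sideways forces of up to about 5 N, which I put down to friction; I did not look into them further.

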